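Latch the panel holder open and slide the painting in

TASK

Load the little painting into the panel holder, using pushes only: push the sprung blue jaw back by its upright tab as far as it goes, then let it come back by itself until it is caught half way by the orange-topped stop pin and stays open. Then, with the jaw left latched, push the painting along its channel into the opened place until it is up against the end stop, never lifting it. Leave the brush jar, bottle, paint pot and palette knife where they are.

Things in the scene. Friction and masses are not known exactly. Their poses are not given: they have to be found in the camera images.
- holder: Fixed L-shaped plywood board, 18 mm thick, origin on its underside. Own axes: x = the way the jaw is pushed open (away from the robot), y = the way the painting is pushed home (robot's left), z up; 'H' below means mm in this frame. Edges H: x -110 to 120 for y -60 to 90; x -110 to 10 for y -210 to -60. Steel bridge holding the stop pin: H x 38 to 52, y -22 to 42, top z 50.
- channel (a point): Middle of the channel floor at its open outer end, H (-46.5, -205, 18). The channel runs along H y, 77 mm wide, between two dark wooden strips with tops at H z 34: near fence x -100 to -85, y -205 to 85; far guide rail x -8 to 4, y -205 to -42 (beyond it the jaw takes over).
- stop_face (a point): Foot of the end stop's face that the painting must meet, H (-46.5, 65, 18). The stop is a dark wooden block closing the channel, H x -85 to -30, y 65 to 85, top z 40.
- jaw (a joint): Jaw travel along H +x, m: 0 closed (rest), about 0.032 caught by the stop pin (latched), 0.055 hard end. Its spring pushes back towards 0 with 3 N at 0, 6 N at the end. The pin drops by itself once travel passes about 0.033 and then stops the return at 0.032; let go from farther back, the jaw returns on its own.
- jaw_face (a point): Middle of the jaw's front face, at H x = -38 + travel, y 10, z 30.5. The jaw is a blue block 18 mm thick in x, H y -31 to 55 (a bevel at the outer corner reaches y -38), z 19 to 42. Closed, it blocks the inner channel so the painting cannot enter; latched, this face is at x about -6 and the painting passes.
- tab (a point): Middle of the near (-x) face of the bright aluminium upright tab on top of the jaw, at H x = -34 + travel, y 10, z 63. The tab is 10 mm thick in x, 50 mm wide in y, and stands free from H z 42 to 76. Push this face towards H +x; it moves with the jaw.
- pin (a joint): Drop of the vertical sprung stop pin, m: 0 raised (riding on the jaw's tail), about 0.007 dropped behind the tail's step, so that it catches the jaw.
- knob (a point): Top of the stop pin's round orange knob (18 mm diameter) above the bridge, at H x 45, y 10; 64 mm above the table when raised, 57 mm when dropped. It need not be touched.
- panel: The painting: loose wooden panel 70 (x) by 100 (y) by 18 mm, 60 to 130 g, white with a green band at its -y end and a yellow dot, flat in the channel; origin at the centre of its underside, axes nearly parallel to H. Starts at H y -125 to -93. Home, its +y edge meets the end stop: origin at H y 15, x -50 to -41. Push its -y edge towards H +y.
- brush_jar: Bystander: glass jar 68 mm wide, 90 mm tall, with brushes up to 195 mm high; origin at the centre of its underside.
- bottle: Bystander: amber bottle 60 mm wide, 150 mm tall, red cap; origin at the centre of its underside.
- pot: Bystander: small paint jar 56 mm wide, 55 mm tall, yellow label, white lid; origin at the centre of its underside.
- knife: Bystander: palette knife 170 mm long with a 22 mm wide steel blade and dark wooden handle, lying flat on the table beyond the holder, along its own x.
There are look-alikes about, which are no part of the job. Several things have the shape of the panel; the one meant has the colours described above.

How it is judged:
By the outcome, as a careful person would: the job done as asked, in the order asked, and still so for the second after the job is handed in, with the robot touching nothing.
It also fails if it takes over 51 s, if anything falls off the work surface, if the arm or the gripper's body presses on something with over 40 N, if the wrist force passes 120 N, or if a joint passes its speed limit or range.

ROBOT

A 6-joint arm with a two-finger parallel gripper is mounted at the origin on the work surface. World frame = base frame: x ahead of the robot, y to its left, z up, the work surface at z = 0. Lengths are in m, angles in rad, forces in N, time in s.
With the tool pointing down it reaches from about 0.35 to 0.8 m from the base axis. Payload 7.3 kg.
Tool frame: the origin (TCP) lies between the finger pads; the fingertips stand 25 mm ahead of it and the grasp point (between the pads) lies 6 mm ahead of it (r.tip_extent is the distance from the TCP to the fingertips, in m); z points along the fingers, y is the line along which they close (so a half turn about z gives the same grasp; the last joint's range is limited). The gripper opens to 85 mm and grips with 20 to 120 N. Pads are 22 mm wide; open, the fingers measure 114 mm over their backs; the gripper's body (76 mm by 85 mm) begins 54 mm behind the grasp point. The pads swing forward as they close: fully open they stand 13 mm farther back than shut.
Start: joints at [0.977, 0.342, 1.524, -0, 1.275, -0.146], TCP at [0.227, 0.473, 0.256] pointing down, gripper open.
Joint ranges: [-2.53, 2.53], [-0.77, 2.02], [0.04, 2.7], [-1, 4.14], [0.28, 2.66], [-3.11, 3.11]. Speed limits (rad/s): [2.57, 2.57, 3.14, 3.14, 3.14, 3.14].

INTERFACE

Orientations are given as a unit quaternion [x, y, z, w].
In Python, from workcell import r, command_gripper, optics gives the robot as it stands. The module is installed in compiled form; this text tells all that it offers. Calls block until the motion is done:
- r.reach(position, orientation): joint-space move of the TCP to a pose.
- r.move_straight(position, orientation=None, speed=0.15, max_force=None): straight line of the TCP; orientation=None keeps the orientation; speed is the mean speed in m/s. With max_force (N) it stops when the force on the tool has changed by that much, and returns True; else False.
- r.movej(angles): joint-space move.
- command_gripper(opening, force=None): finger opening in m; force is the grip in N (None keeps the last); returns when the fingers have stopped.
- r.hold(seconds).
- r.solve_ik(position, orientation): joint angles nearest the present ones, or None.
- r.read_state(): the state.
- optics.get_image(name): name is "scene" or "top" or "wrist"; returns (picture, depth): 400x640x3 uint8, red, green, blue; 400x640 float32, m along the optical axis (not along the pixel's ray), 0 where there is no reading.
- optics.camera_model(name): a dict with "K" (3x3 intrinsics, pixels), "R" (3x3) and "t" (3): a world point X has camera coordinates R X + t; the wrist camera has in their place "tool_from_camera" (4x4, takes a point from camera to tool coordinates, whose origin is the TCP and whose axes are the flange's). Camera axes: x right, y down, z forward; pixel columns grow to the right and rows downward; lengths in m; the calibration is good to about 2 mm. The wrist camera is an equidistant fisheye: a pixel r from the principal point sees the ray r / f radians off the axis. A picture is of the moment at which its call begins: read the wrist's pose just before it. camera_model takes no time and is no camera call.
A pose or a line that the arm cannot do raises r.PlanningError and nothing moves.
- r.finish_job(): hands the job in; it is judged then, once.
The state is a dict: "time_s": time; "joint_positions": joint angles; "dq": joint speeds; "tau": joint torques, N m; "eef_pos": TCP position; "eef_rot": TCP orientation; "contact_force": force on the tool from outside, world axes, zero at the start; "torque": the same for the moment, N m; "grip_width": finger opening in m; "grip_force": force on a finger pad.
Only numpy, scipy, OpenCV 4.12 (cv2) and the standard library are available. Lean on these libraries where they do the work, as an engineer would, in place of code of your own. Each camera call takes 0.05 s, during which the arm holds its last target. There are 200 camera calls.

## Working session

There is one attempt and no reset: what is moved stays moved. The work goes in short steps, each a Python script; the robot and the scene stay as the last script left them, time stands still between calls to the robot, and variables do not carry over. Pictures are saved under pics/ and viewed, at most 10 in all, crops included, and the job is handed in when it is done.

```bash
mkdir -p pics; python3 - <<'E'
from workcell import r,optics
import cv2,numpy as np
for n in("scene","top"):
    im,d=optics.get_image(n); cv2.imwrite(f"pics/{n}0.png",im[:,:,::-1]); np.savez(f"{n}0.npz",im=im,d=d)
    m=optics.camera_model(n); print(n,m)
s=r.read_state();print(s["time_s"],s["eef_pos"],s["eef_rot"],r.tip_extent)
E
```

```text
scene {'K': array([[376.77483113,   0.        , 315.28107194],
       [  0.        , 376.77483113, 200.69053355],
       [  0.        ,   0.        ,   1.        ]]), 'R': array([[-0.17502387,  0.9845591 ,  0.0031678 ],
       [ 0.64083996,  0.11636277, -0.75880422],
       [-0.74745621, -0.1307788 , -0.65131107]]), 't': array([-0.00218618, -0.32731569,  1.23044658])}
top {'K': array([[365.04063648,   0.        , 319.57315165],
       [  0.        , 365.04063648, 203.59539436],
       [  0.        ,   0.        ,   1.        ]]), 'R': array([[ 0.02013573, -0.99974262,  0.01045203],
       [-0.99472781, -0.02108395, -0.10035963],
       [ 0.10055417, -0.00837611, -0.99489633]]), 't': array([0.08573638, 0.59677318, 0.78206869])}
0.1 [0.22712641 0.47298302 0.25569121] [ 2.22033029e-01  9.75038902e-01 -6.43478197e-04 -2.42615998e-04] 0.025
```

View pics/scene0.png

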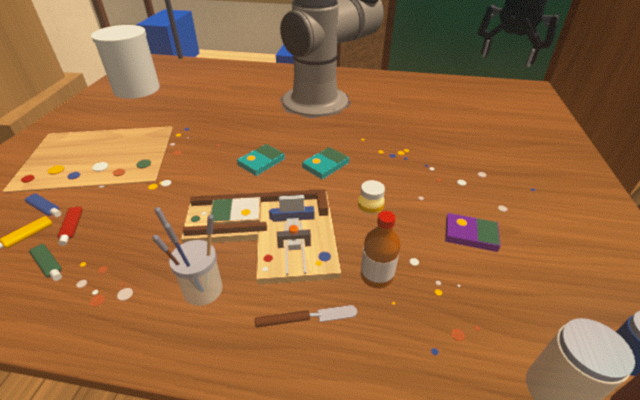

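View pics/top0.png

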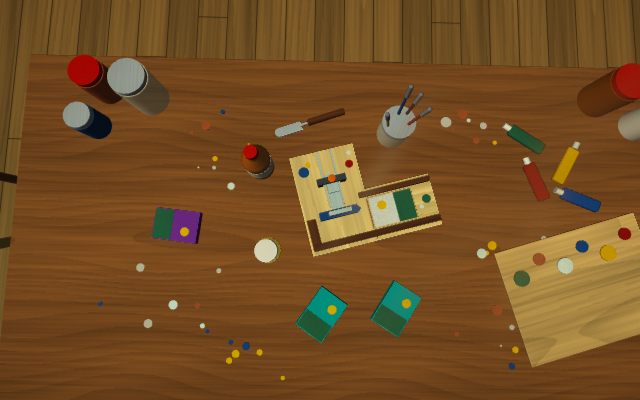

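The scene view shows the white panel with its green band in the channel at (235,210) and the orange knob at (293,229). The top view shows the panel at (390,208), the jaw and tab at about (340,212) and the knob at (332,179). Look-alikes in the top view are teal (322,313), teal (396,308) and purple (177,225). I choose the white, green-banded one at (390,208) and check it in a crop.

```bash
cat > h.py <<'E'
from workcell import r,optics,command_gripper
import cv2,numpy as np
def ray(n,uv,z):
    m=optics.camera_model(n); R=np.array(m["R"]);c=-R.T@m["t"]
    d=(R.T@np.linalg.inv(m["K"])@np.c_[np.atleast_2d(uv),np.ones(len(np.atleast_2d(uv)))].T).T
    return c+d*((z-c[2])/d[:,2])[:,None]
def proj(n,X):
    m=optics.camera_model(n); p=(np.array(m["R"])@np.atleast_2d(X).T).T+m["t"]; p=p@np.array(m["K"]).T
    return p[:,:2]/p[:,2:]
def fit(H,W):  # H xy(m)-> W xy
    a=H-H.mean(0);b=W-W.mean(0); th=np.arctan2((a[:,0]*b[:,1]-a[:,1]*b[:,0]).sum(),(a*b).sum())
    R=np.array([[np.cos(th),-np.sin(th)],[np.sin(th),np.cos(th)]]);t=W.mean(0)-R@H.mean(0)
    return th,R,t
E
python3 - <<'E'
from h import *
H=np.array([[-110,90],[-110,-210],[120,90],[120,-60],[10,-210]])/1e3
P=np.array([[314,256],[441,222],[289,157],[352,144],[430,175]],float)
W=ray("top",P,.018)[:,:2]; th,R,t=fit(H,W); print(th,t,(H@R.T+t-W)*1e3)
pts=np.array([[-110,90,18],[-110,-210,18],[120,90,18],[120,-60,18],[10,-60,18],[10,-210,18],[-100,-205,34],[-85,65,40],[-30,65,40],[-34,-15,76],[-34,35,76],[45,10,64]])/1e3
Wp=np.c_[pts[:,:2]@R.T+t,pts[:,2]]
for n,(x0,y0,w,h) in dict(top=(280,135,170,130),scene=(175,180,175,105)).items():
    k=4; im=np.load(n+"0.npz")["im"][y0:y0+h,x0:x0+w,::-1]; im=cv2.resize(im,None,fx=k,fy=k,interpolation=2)
    for p in (proj(n,Wp)-[x0,y0]+.5)*k: cv2.circle(im,tuple(int(v) for v in p),4,(255,0,255),1)
    cv2.imwrite(f"pics/{n}_crop.png",im)
E
```

```text
0.2620017231979643 [0.60713527 0.05147531] [[-1.15373428  1.93268439]
 [-4.91227457 -3.59033858]
 [-1.71667854 -0.39540629]
 [ 3.50784758 -1.7005591 ]
 [ 4.27483982  3.75361958]]
```

View pics/top_crop.png

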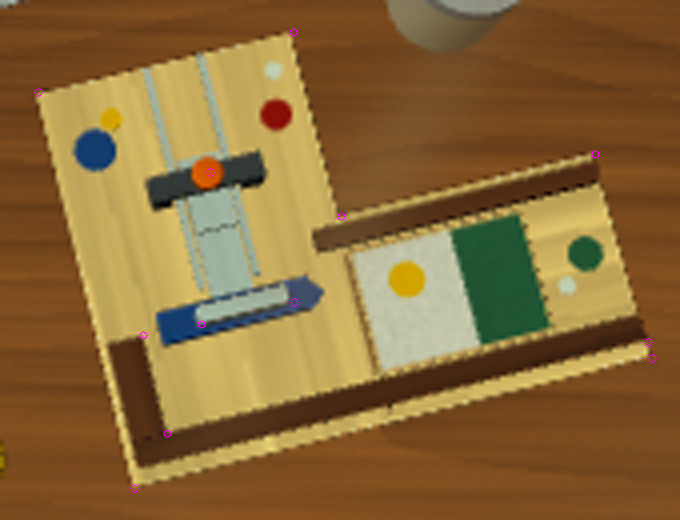

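View pics/scene_crop.png

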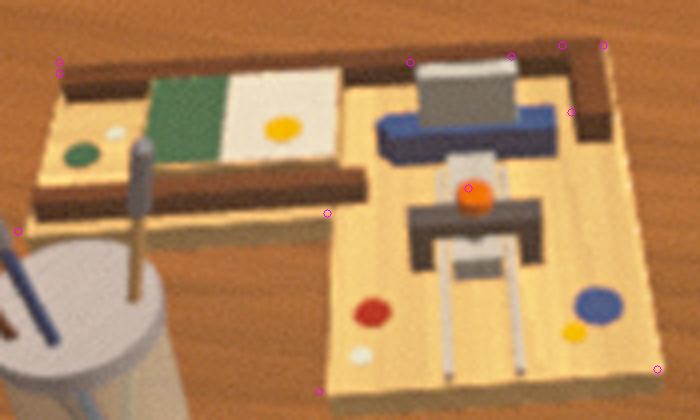

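The close crops confirm the white panel with yellow dot and green band (top crop, centre about (450,293)) inside the channel. The tab top is at about (242,303), and the rough frame overlay is within a few mm. I'll refine it using both views.

```bash
cat >> h.py <<'E'
def q(psi): return [float(np.cos(psi/2)),float(np.sin(psi/2)),0.,0.]
try:
    th,tx,ty=np.load("H.npy")
    RH=np.array([[np.cos(th),-np.sin(th)],[np.sin(th),np.cos(th)]])
    def toW(x,y,ztip): # H mm -> world TCP with tip at ztip mm
        return [float(v) for v in RH@[x/1e3,y/1e3]+[tx,ty]]+[ztip/1e3+r.tip_extent]
    def toH(p): return (RH.T@(np.array(p)[:2]-[tx,ty]))*1e3
except FileNotFoundError: pass
E
python3 - <<'E'
from h import *
from scipy.optimize import least_squares
T=np.array([[-110,90,18,133,488],[-110,-210,18,652,353],[120,90,18,37,93],[120,-60,18,293,35],[10,-60,18,338,216],[10,-210,18,597,152],[45,10,64,207,172],[-34,-15,76,287,302],[-34,35,76,199,321],[-85,65,40,167,434],[-30,65,40,145,336]],float)
S=np.array([[120,90,18,663,376],[120,-60,18,328,394],[10,-60,18,330,218],[10,-210,18,28,236],[45,10,64,474,182],[-34,-15,76,418,65],[-34,35,76,517,60],[-30,65,40,577,116]],float)
def W(p,X):
    c,s=np.cos(p[0]),np.sin(p[0]); x=X[:,:3]/1e3
    return np.c_[x[:,:2]@np.array([[c,s],[-s,c]])+p[1:3],x[:,2]]
def res(p,sel="ts"):
    o=[]
    if "t" in sel:o.append(proj("top",W(p,T))-(T[:,3:]/4-.375+[280,135]))
    if "s" in sel:o.append(proj("scene",W(p,S))-(S[:,3:]/4-.375+[175,180]))
    return np.vstack(o).ravel()
for sel in("t","s","ts"):
    f=least_squares(res,[.262,.607,.0515],args=(sel,),loss="soft_l1");print(sel,f.x,np.abs(res(f.x,sel)).max())
print(res(f.x).reshape(-1,2).round(1).tolist()); np.save("H.npy",f.x)
import importlib,h; importlib.reload(h)
P=np.array([[352,255],[520,214],[550,327],[380,370]])/4-.375+[280,135]
for p in ray("top",P,.036): print("panel corner H",h.toH(p).round(1))
for x,y,z,psi in((-62,10,54,np.pi),(21-11,10,54,np.pi),(-46,-195,24,np.pi/2),(-46,-46,24,np.pi/2)): print(h.toW(x,y,z),r.solve_ik(h.toW(x,y,z),q(psi+f.x[0])))
E
```

```text
t [0.26617166 0.60718536 0.05206515] 1.4051403133407803
s [0.26094084 0.60885055 0.05513469] 2.416922267830188
ts [0.26778528 0.60747063 0.05337366] 1.761563192219569
[[-0.3, -0.1], [-0.7, 0.6], [-0.8, -0.0], [-1.3, -1.1], [-0.2, -0.3], [-1.5, -0.2], [-0.4, -0.2], [0.8, -0.4], [-0.3, 0.7], [-0.5, -0.3], [-1.2, -0.3], [-0.1, -1.8], [-0.8, -0.2], [0.2, -0.9], [-1.7, -0.5], [-0.5, 1.7], [-1.2, -0.6], [-0.7, -0.8], [-0.6, -0.8]]
panel corner H [-15.6 -59.3]
panel corner H [ -16.3 -155.8]
panel corner H [ -80.9 -154.9]
panel corner H [-80.8 -57.8]
[0.5450343955316672, 0.04661227859710239, 0.079] [-5.48087787e-02  5.83468677e-01  1.67869716e+00 -4.44089210e-16
  8.79426812e-01 -1.89339039e+00]
[0.6144682627730973, 0.06566321242984306, 0.079] [-1.74905357e-02  6.87020585e-01  1.46321982e+00 -4.44089210e-16
  9.91352248e-01 -1.85607214e+00]
[0.614706385970205, -0.14684783033580479, 0.049] [-3.55677939e-01  7.47080057e-01  1.43798710e+00 -4.44089210e-16
  9.56525494e-01 -6.23463221e-01]
[0.5752815367885611, -0.0031582995167341865, 0.049] [-1.38685984e-01  6.66908512e-01  1.61559964e+00 -4.44089210e-16
  8.59084498e-01 -4.06471266e-01]
```

```bash
python3 - <<'E'
from h import *
command_gripper(0.0,20)
q1=q(np.pi+th)
r.reach(toW(-62,10,150),q1)
r.move_straight(toW(-62,10,54),q1,speed=.12)
f=lambda:(toH(r.read_state()["eef_pos"]).round(1),np.round(r.read_state()["contact_force"],1),round(r.read_state()["time_s"],1))
print(f(),r.tip_extent)
print(r.move_straight(toW(-40,10,54),q1,speed=.03,max_force=2.0),f())
print(r.move_straight(toW(20,10,54),q1,speed=.04,max_force=18),f())
im,_=optics.get_image("scene"); cv2.imwrite("pics/s1.png",cv2.resize(im[120:300,150:390,::-1],None,fx=3,fy=3))
E
```

```text
(array([-61.5,   9.9]), array([0.7, 0.3, 0. ]), 3.8) 0.025
True (array([-43.9,  10. ]), array([-1.6,  0.2,  2.3]), 4.4)
True (array([ 9.8, 10.2]), array([-5.6, -1.9,  4.9]), 5.7)
```

View pics/s1.png

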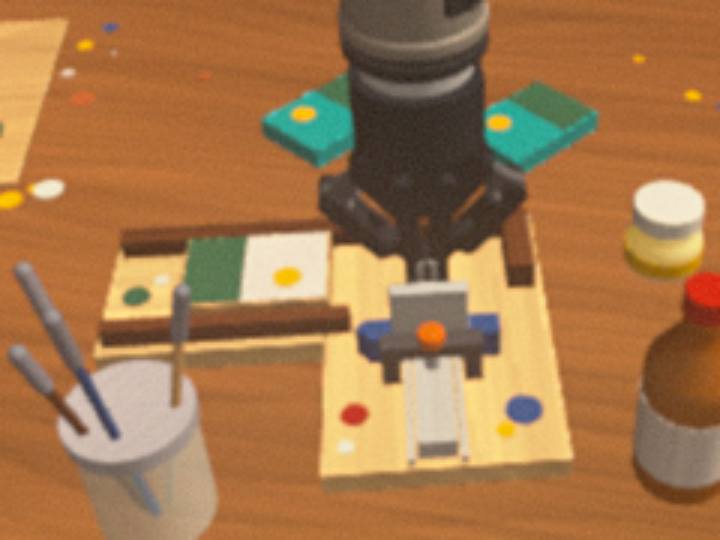

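The picture shows the jaw fully back against the bridge (knob at (431,334)). Travel reads about 54 mm and the force guard tripped, so it is at the hard end. I'll let it come back.

```bash
python3 - <<'E'
from h import *
q1=q(np.pi+th)
f=lambda:(toH(r.read_state()["eef_pos"]).round(1),np.round(r.read_state()["contact_force"],1),round(r.read_state()["time_s"],1))
for x in(0,-8,-12,-16,-30,-62): r.move_straight(toW(x,10,54),q1,speed=.06); print(f())
r.move_straight(toW(-62,10,130),q1,speed=.2)
q2=q(np.pi/2+th)
r.reach(toW(-46,-186,110),q2); print(f())
im,_=optics.get_image("scene"); cv2.imwrite("pics/s2.png",cv2.resize(im[120:300,150:390,::-1],None,fx=3,fy=3))
E
```

```text
(array([-1.6, 10.2]), array([-6.4, -2.1, -0.4]), 6.0)
(array([-9.5, 10.2]), array([-5.2, -2.1, -0.7]), 6.3)
(array([-12.3,  10.1]), array([-3.2, -0.1, -1.7]), 6.6)
(array([-15.4,   9.9]), array([ 0.5,  0.9, -0.6]), 6.8)
(array([-29.9,   9.9]), array([ 0. , -0.6, -0.8]), 7.2)
(array([-61.6,   9.9]), array([-0.1,  0.6, -0.4]), 7.9)
(array([ -46.3, -185.3]), array([0. , 0.2, 0.5]), 9.6)
```

View pics/s2.png

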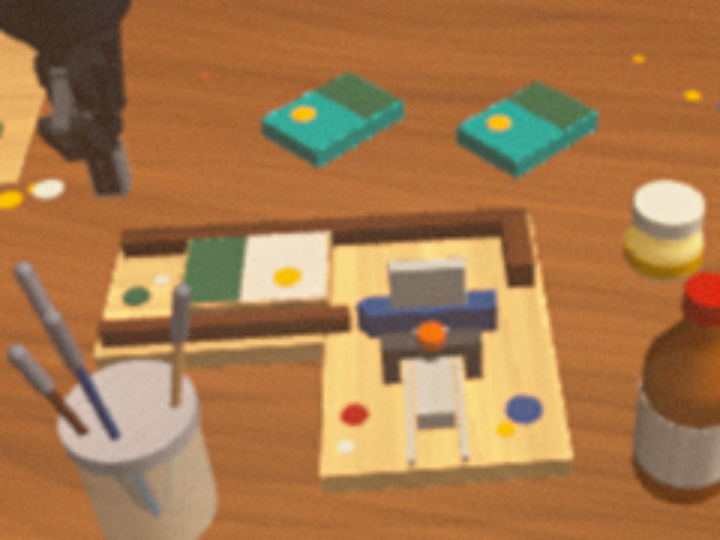

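The jaw is latched: its front is in line with the rail at (430,312), and the force vanished at about 32 mm of travel. Next I push the panel.

```bash
python3 - <<'E'
from h import *
q2=q(np.pi/2+th)
f=lambda:(toH(r.read_state()["eef_pos"]).round(1),np.round(r.read_state()["contact_force"],1),round(r.read_state()["time_s"],1))
print(r.move_straight(toW(-47,-186,24),q2,speed=.1,max_force=8),f())
print(r.move_straight(toW(-47,-55,24),q2,speed=.05,max_force=8),f())
print(r.move_straight(toW(-47,-38,24),q2,speed=.02,max_force=5),f())
im,_=optics.get_image("scene"); cv2.imwrite("pics/s3.png",cv2.resize(im[120:300,150:390,::-1],None,fx=3,fy=3))
E
```

```text
False (array([ -46.6, -186.3]), array([-0.2, -0.2, -0.2]), 10.6)
False (array([-47. , -55.1]), array([ 0.3, -0.6,  0.3]), 13.4)
True (array([-46.9, -45.6]), array([ 1. , -1.4,  1.5]), 14.0)
```

View pics/s3.png

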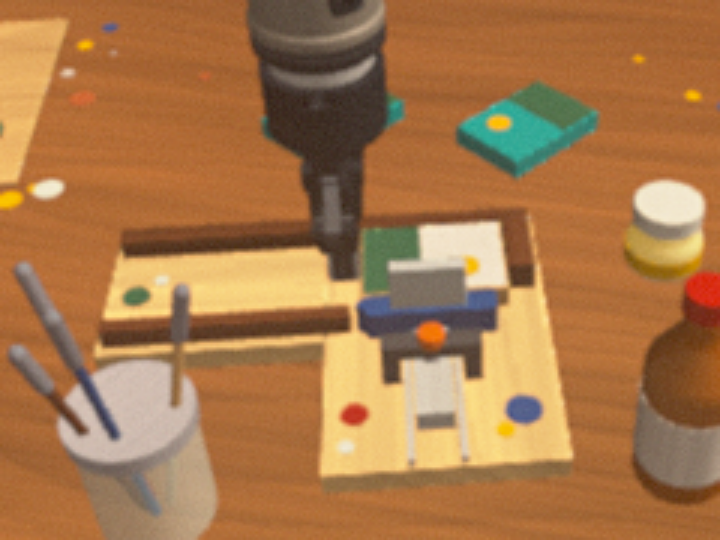

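The panel meets the end stop at (505,270), and the arm stopped at H y -45.6 where about -46 was expected. I'll press once more to confirm, back off and look from above.

```bash
python3 - <<'E'
from h import *
q2=q(np.pi/2+th)
f=lambda:(toH(r.read_state()["eef_pos"]).round(1),np.round(r.read_state()["contact_force"],1),round(r.read_state()["time_s"],1))
print(r.move_straight(toW(-47,-36,24),q2,speed=.015,max_force=8),f())
r.move_straight(toW(-47,-75,24),q2,speed=.05)
r.move_straight(toW(-47,-75,140),q2,speed=.15)
r.reach(toW(-120,-250,220),q2); print(f())
im,_=optics.get_image("top"); cv2.imwrite("pics/t4.png",cv2.resize(im[135:265,280:450,::-1],None,fx=4,fy=4,interpolation=2))
E
```

```text
True (array([-47.2, -45.6]), array([ 0.4, -1.5,  0.6]), 14.3)
(array([-119.9, -248.8]), array([ 0.6, -0.2, -0. ]), 16.8)
```

View pics/t4.png

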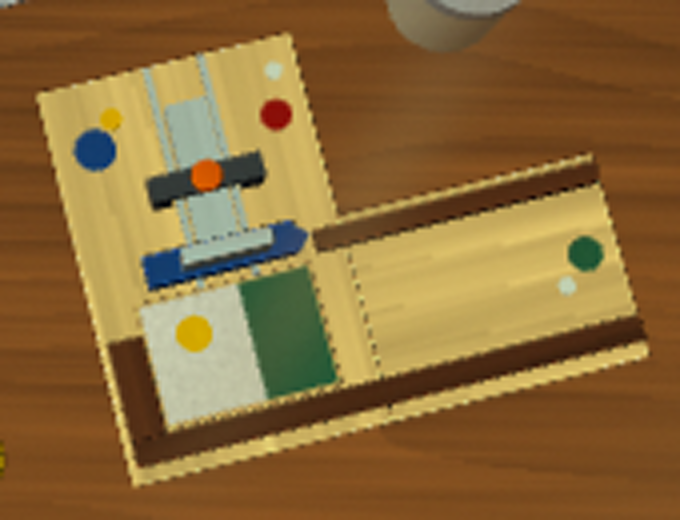

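The panel at (240,345) is flush against the end stop along (140,305) to (165,430). The jaw at (225,255) is still latched, and the robot is clear.

```bash
python3 -c "
from workcell import r
print(r.finish_job())"
```

```text
the job is handed in; nothing more can be done
None
```

I pushed the jaw fully back and let it return onto the stop pin, where it stayed latched; the painting was then pushed home against the end stop, and the job was handed in with about 17 s on the robot's clock.

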